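# Lay the drained oilstone in its holder and clamp it

## Task

The oilstone has been left standing on its long edge to drain in the gutter along the front of the stone holder. Pushing with the fingertips only, tip it over backwards so that it lies flat on the holder's bed and slide it back until its long edge is right against the rear fence; then push the cam lever round as far as it goes, so that the jaw clamps the stone. Do not lift or carry the stone, and leave the other things alone.

Things in the scene. Friction and masses are not known exactly. Their poses are not given: they have to be found in the camera images.
- oilstone: The loose sharpening stone, a block 45 (own x) x 125 (y) x 24 mm (z), 0.25 to 0.4 kg. Its origin is the centre of one 45 x 125 face; z points from there into the stone. It starts standing on a 125 x 24 edge, 45 mm tall, z axis level and pointing to the holder's front (-x of the holder); tipped over backwards it lies with z straight up.
- stone_centre (a point): The middle of the oilstone's volume. At the start it is about 32 mm above the bench; with the stone flat on the bed it is 27 mm above the bench.
- stone_holder: Grey cast stone holder, fixed to the bench, 90 x 172 mm. Origin on the bench under its middle; x from its front to its back, y along the bed towards the cam lever, z up. From front to back: lip x -45 to -37 mm, top z 15; gutter x -37 to -9, floor z 10; bed x -9 to 37, z 15; fence. Fixed jaw: face at y -66, top z 28. Moving jaw: at y +66 when open.
- bed_edge (a point): Middle of the bed's front edge, 15 mm above the bench: the 5 mm step up from the gutter, over which the stone tips. The gutter in front of it is 28 mm wide, the stone in it 24.
- fence_face (a point): Middle of the rear fence's front face at bed height; the fence stands 10 mm above the bed, 136 mm long. The bed is 46 mm deep from edge to fence; the stone's middle is 22 mm in front of this face when it lies against it.
- cam_lever (a joint): Angle of the cam lever about its upright pivot (rad). 0 = fully open: from above it points 150 degrees counter-clockwise of the holder's +x (front and outwards). It grows as the lever swings clockwise from above (outwards, then back) to its stop at 1.92 (40 degrees from +x). Starts at 0 to 0.35. It turns with 1 to 2 N at the ball and stays where it is left.
- lever_ball (a point): Centre of the black ball, 18 mm across, on the end of the cam lever, 62 mm from the pivot axis and 41 mm above the bench. The thin steel lever rises from the cam to it.
- lever_pivot (a point): Point on the upright axis of the cam lever, at the height of the ball. In the holder's frame x 15, y 100.5 mm.
- jaw_pad: Rubber-faced pad, 40 mm wide, of the moving jaw; its top is 28 mm above the bench. The cam drives it up to 9.8 mm towards the fixed jaw (-y of the holder); a spring behind it gives a clamping force of some 5 to 9 N on the stone.
- tool_bit_a: Square steel lathe tool bit, 12 x 110 x 12 mm, lying behind the holder: leave alone. Origin under its middle, y along it.
- tool_bit_b: Square steel lathe tool bit, 13 x 120 x 13 mm, lying behind the first: leave alone. Origin under its middle, y along it.
- marker: Marker pen, 16 x 130 x 16 mm, lying 12 cm in front of the holder's middle: leave alone. Origin under its middle, y along it.
- oil_can: Pump oiler with a bent spout, 62 x 77 x 152 mm, standing: leave alone. Origin under its middle.
- paste_tin: Round lidded tin, 66 mm across and 39 high: leave alone. Origin under its middle.
- bit_tin: Flat rectangular hinged tin, 74 x 112 x 32 mm: leave alone. Origin under its middle.
Not all that is in view belongs to the job. There is more than one size of the oilstone; the one meant has the size given above.

How it is judged (in metres and radians):
On the way:
1. the stone lies flat on the bed against the rear fence while the cam lever is still open (angle between oilstone's own z axis and vertical below 0.08 rad and z of stone_centre in the frame of stone_holder below 0.029 m and x of stone_centre in the frame of stone_holder above 0.0115 m and value of joint cam_lever below 0.7 rad), for 0.2 s.
At the end, for the whole second after the job is handed in: The stone lies flat on the bed (within 0.08 rad, front face now up, its middle 25 to 29 mm high), within 3.5 mm of the rear fence and 0.05 rad of parallel to the holder, at rest; the cam lever is at 1.78 rad or more and the jaw pad presses on the stone with over 2 N (angle between oilstone's own z axis and vertical below 0.08 rad and z of stone_centre in the frame of stone_holder between 0.025 and 0.029 m and x of stone_centre in the frame of stone_holder above 0.0115 m and angle between the y axis of oilstone and the y axis of stone_holder, either way round below 0.05 rad and value of joint cam_lever above 1.78 rad and contact force between jaw_pad and oilstone above 2 N and linear speed of oilstone below 0.01 m/s); the robot touches nothing.
It fails at once if the stone is lifted (height (world z) of stone_centre above 0.046 m).
It fails at once if the fingers carry the stone clear of the holder (contact force between the fingers and oilstone above 1 N and contact force between stone_holder and oilstone below 0.02 N and height (world z) of stone_centre above 0.033 m).
It fails at once if one of the other things is moved by more than 15 mm (distance of any of tool_bit_a, tool_bit_b, marker, oil_can, paste_tin, bit_tin from where it was at the start of the episode above 0.015 m).
It also fails if it takes over 58 s, if anything falls off the work surface, if the arm or the gripper's body presses on something with over 40 N, if the wrist force passes 120 N, or if a joint passes its speed limit or range.

## Robot

A 6-joint arm with a two-finger parallel gripper is mounted at the origin on a cart in front of the work surface, level with it; the furniture and walls round the work are solid. World frame = base frame: x ahead of the robot, y to its left, z up, the work surface at z = 0. Lengths are in m, angles in degrees, forces in N, time in s.
With the tool pointing down it reaches from about 0.4 to 0.825 m from the base axis. Payload 7 kg.
Tool frame: the origin (TCP) lies midway between the tips of the shut fingers; the grasp point (between the pads) lies 19 mm behind it; z points along the fingers, y is the line along which they close (so a half turn about z gives the same grasp; the last joint's range is limited). The gripper opens to 88 mm and grips with 3 to 60 N. Pads are 19 mm wide; open, the fingers measure 130 mm over their backs; the gripper's body (78 mm by 193 mm) begins 47 mm behind the grasp point.
Start: joints at [-53.165, 20.546, 0.682, 0, -70.136, -16.507], TCP at [0.234, -0.633, 0.227] pointing down, gripper open.
Joint ranges: [-176.03, 176.03], [-82.01, 121.73], [-58.28, 71.71], [-173.87, 95.51], [-174.79, -0.11], [-173.66, 173.66]. Speed limits (degrees/s): [136.94, 136.94, 172.46, 180, 180, 180].

## Interface

Orientations are given as [roll, pitch, yaw] about the fixed x, y, z axes, in that order (R = Rz(yaw) Ry(pitch) Rx(roll)).
In Python, from plant import telemetry, viewer, workorder gives the robot as it stands. The module is installed in compiled form; this text tells all that it offers.
- The arm moves only by the tool carry_out, never from a script. Its argument "rows" is a list of rows, each a list of 6 numbers: the shift along the tool's x, y, z in m, then the turn, a rotation vector about the tool's x, y, z in rad. In form: [[tx, ty, tz, ax, ay, az], ...]. A call has 1 to 8 rows; each row is the pose to reach, as a shift and turn from the pose commanded when the call began, along the tool's axes at that moment; what a row does not reach only later rows make up. A row lasts 1/8 s, in which the tool goes at most 62.5 mm and 10.7 degrees, less where a joint would pass 70% of its speed; a pose out of reach is approached as far as the arm can. A call with a gripper value outside its range is refused whole. "grip" is the gripper's target within -1 to 1 (fully open at 1, half-way at 0, shut at -1), set as the call begins (left out, the last holds). The fingers move at their own pace and stop on an object; the grip force is fixed at half the most. Time passes only in rows, so rows that repeat a pose let the fingers close. It gives the time, the measured TCP pose, the force, the opening and the grip force at its end, in the units of the state.
- telemetry.get_obs(): the state, without advancing time (a new reading comes with each control period).
- viewer.snapshot(name): name is "scene" or "side" or "wrist"; returns the picture (420x560x3 uint8, red, green, blue); there is no depth.
- viewer.camera_info(name): a dict with "intrinsics" (3x3 intrinsics, pixels), "k1" (the pictures are not rectified: a ray, as slopes to the right and down, at radius r is drawn at 1 + k1 r^2 times it, then the intrinsics apply), "extrinsics" (4x4, takes a point from camera to world coordinates); the wrist camera has in their place "tool_from_camera" (4x4, takes a point from camera to tool coordinates, whose origin is the TCP and whose axes are the flange's). Camera axes: x right, y down, z forward; pixel columns grow to the right and rows downward; lengths in m; the calibration is good to about 2 mm. A picture is of the moment at which its call begins: read the wrist's pose just before it. camera_info takes no time and is no camera call.
- workorder.close_job(): hands the job in; it is judged then, once.
The state is a dict: "clock": time; "joint_pos": joint angles; "qvel": joint speeds; "tau": joint torques, N m; "tool_pos": TCP position; "orientation": TCP orientation; "force": force on the tool from outside, world axes, zero at the start; "moment": the same for the moment, N m; "opening": finger opening in m; "gripper_force": force on a finger pad.
Only numpy, scipy, OpenCV 4.12 (cv2) and the standard library are available. Lean on these libraries where they do the work, as an engineer would, in place of code of your own. Each camera call takes 0.05 s, during which the arm holds its last target. There are 200 camera calls.

## Working session

There is one attempt and no reset: what is moved stays moved. The work goes in short steps, Python scripts to look and compute and a tool call to move; the robot and the scene stay as the last step left them, time stands still between calls to the robot, and variables do not carry over. Pictures are saved under pics/ and viewed, at most 10 in all, crops included, and the job is handed in when it is done.

Besides the shell and the picture viewer there is one more tool, called after "Emit:" as a command line: name --pt "numbers of a row" for each row, then --argument value for the rest. carry_out: Moves the arm, as the interface text tells. Its arguments: {"type":"object","properties":{"rows":{"type":"array"},"grip":{"type":"number"}},"required":["rows"]}

```bash
mkdir -p pics; cat > h.py <<'E'
import numpy as np, cv2
from scipy.spatial.transform import Rotation as R
from plant import telemetry, viewer, workorder
def ray(name,uv):
    c=viewer.camera_info(name);K=np.array(c["intrinsics"]);
    p=cv2.undistortPoints(np.array([[uv]],float),K,np.array([c["k1"],0,0,0],float))[0,0]
    # forward model x_d=x(1+k1 r^2)
    T=np.array(c["extrinsics"]);d=T[:3,:3]@np.array([p[0],p[1],1]);return T[:3,3],d
def atz(name,uv,z):
    o,d=ray(name,uv);return o+d*(z-o[2])/d[2]
def tri(n1,u1,n2,u2):
    o1,d1=ray(n1,u1);o2,d2=ray(n2,u2)
    s=np.linalg.lstsq(np.c_[d1,-d2],o2-o1,rcond=None)[0]
    a,b=o1+d1*s[0],o2+d2*s[1];return (a+b)/2,np.linalg.norm(a-b)
def proj(name,P):
    c=viewer.camera_info(name);T=np.linalg.inv(np.array(c["extrinsics"]))
    P=np.atleast_2d(P)
    return cv2.projectPoints(np.array(P,float),cv2.Rodrigues(T[:3,:3])[0],T[:3,3],np.array(c["intrinsics"]),np.array([c["k1"],0,0,0],float))[0][:,0]
E
python3 - <<'E'
from h import *
np.set_printoptions(precision=4,suppress=True)
for n in("scene","side"):
    cv2.imwrite(f"pics/{n}0.png",viewer.snapshot(n)[:,:,::-1]); print(viewer.camera_info(n))
print(telemetry.get_obs())
E
```

```text
{'intrinsics': array([[420.4543,   0.    , 276.321 ],
       [  0.    , 420.4543, 207.6059],
       [  0.    ,   0.    ,   1.    ]]), 'k1': -0.03255573530293994, 'extrinsics': array([[ 0.7511, -0.3795,  0.5402, -0.0705],
       [-0.6602, -0.4396,  0.6091, -0.6659],
       [ 0.0063, -0.8141, -0.5807,  0.7256],
       [ 0.    ,  0.    ,  0.    ,  1.    ]])}
{'intrinsics': array([[466.1214,   0.    , 271.3909],
       [  0.    , 466.1214, 198.6851],
       [  0.    ,   0.    ,   1.    ]]), 'k1': -0.13891926299512025, 'extrinsics': array([[ 0.3672, -0.5023,  0.7828, -0.5059],
       [-0.9301, -0.2059,  0.3042, -0.3475],
       [ 0.0084, -0.8398, -0.5428,  0.7974],
       [ 0.    ,  0.    ,  0.    ,  1.    ]])}
{'clock': 0.1, 'joint_pos': array([-53.1649,  20.5868,   0.6393,  -0.0164, -70.1369, -16.506 ]), 'qvel': array([ 0.0597, -0.0743,  0.0956,  0.0005,  0.1272,  0.0335]), 'tau': array([ -0.0025, -58.4165,  29.3752,   7.0156,   0.0102,  -0.    ]), 'tool_pos': array([ 0.2343, -0.6326,  0.2257]), 'orientation': array([ 179.9146,   -0.0092, -159.6765]), 'force': array([ 0.8315,  0.9742, -0.2618]), 'moment': array([-0.0221, -0.0153, -0.017 ]), 'gripper_force': 0.0, 'opening': 0.08765960982992119}
```

View pics/scene0.png

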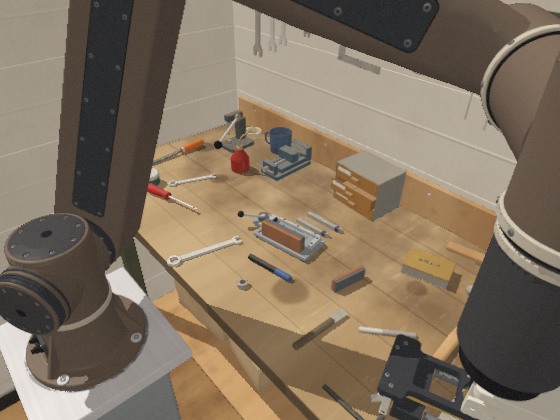

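View pics/side0.png

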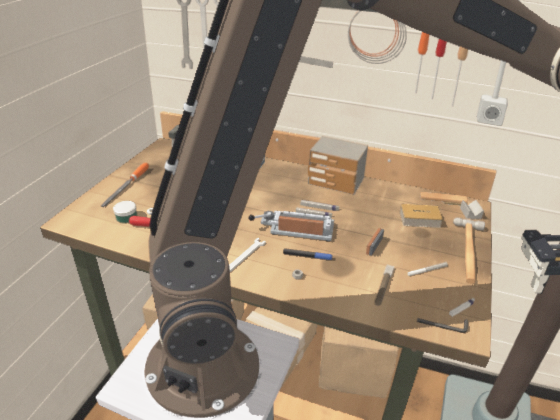

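The scene view shows the holder at about (290,236), with a brown stone standing in its gutter at (283,235). Its lever ball is at (241,214). A second, loose two-tone stone lies at (348,279). In the side view the holder is at (300,224) with its ball at (251,217), and the loose stone is at (375,240). The one in the holder fits the description; I'll confirm it in an enlarged crop of both views.

```bash
python3 - <<'E'
import cv2,numpy as np
a=cv2.imread("pics/scene0.png")[198:268,228:361];b=cv2.imread("pics/side0.png")[198:248,242:347]
a=cv2.resize(a,None,fx=6,fy=6,interpolation=cv2.INTER_CUBIC)[:,:798]
cv2.imwrite("pics/a.png",a)
b=cv2.resize(b,None,fx=7.6,fy=7.6,interpolation=cv2.INTER_CUBIC);cv2.imwrite("pics/b.png",b);print(a.shape,b.shape)
E
```

```text
(420, 798, 3) (380, 798, 3)
```

View pics/a.png

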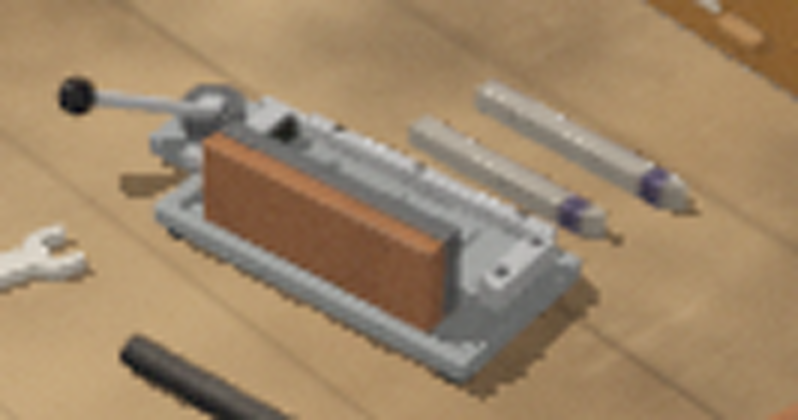

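View pics/b.png

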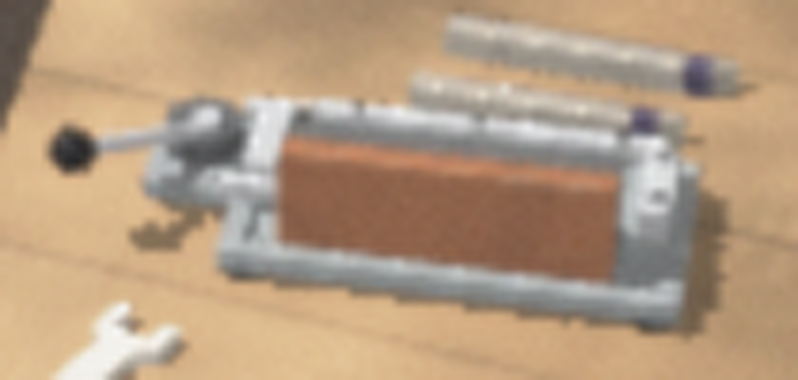

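The crops confirm it: the brown-fronted, grey-backed stone stands on edge in the holder's gutter and spans nearly the whole bed, about 125 mm. The loose one is smaller. Next I triangulate key points and fit the holder pose.

```bash
cat > fit.py <<'E'
from h import *
from scipy.optimize import least_squares
np.set_printoptions(precision=4,suppress=True)
A=lambda x,y:(228+(x+.5)/6-.5,198+(y+.5)/6-.5)
B=lambda x,y:(242+(x+.5)/7.6-.5,198+(y+.5)/7.6-.5)
pts={"ball":(A(77,96),B(72,150)),"lipL":(A(157,211),B(222,250)),"lipR":(A(467,362),B(683,298)),
"stTL":(A(205,140),B(281,157)),"stTR":(A(441,247),B(616,190))}
W={}
for k,(u,v) in pts.items():
    W[k],e=tri("scene",u,"side",v);print(k,W[k],"gap",round(e,4))
def model(p):
    x,y,yaw,th,sx,sy,dz=p;c,s=np.cos(yaw),np.sin(yaw)
    a=np.radians(150)-th
    L=np.array([[.015+.062*np.cos(a),.1005+.062*np.sin(a),.041],[-.045,.086,.015],[-.045,-.086,.015],[sx,sy+.0625,.055],[sx,sy-.0625,.055]])
    return np.c_[x+c*L[:,0]-s*L[:,1],y+s*L[:,0]+c*L[:,1],L[:,2]+dz]
u=np.array([p[0] for p in pts.values()]);v=np.array([p[1] for p in pts.values()])
m=(W["lipL"]+W["lipR"])/2;d=W["lipL"]-W["lipR"];yaw0=np.arctan2(-d[0],d[1])
def f(p):
    P=model(p);return np.r_[(proj("scene",P)-u).ravel(),(proj("side",P)-v).ravel()]
r=least_squares(f,[m[0]+.045*np.cos(yaw0),m[1]+.045*np.sin(yaw0),yaw0,.2,-.03,0,0])
print("x y yaw th sx sy dz",r.x,"yawdeg",np.degrees(r.x[2]));print(r.fun.reshape(2,-1,2))
print(np.linalg.norm(d),np.linalg.norm(W["stTL"]-W["stTR"]))
E
python3 fit.py; python3 -c "
from h import *
print(viewer.camera_info('wrist'))"
```

```text
ball [0.4712 0.0929 0.0429] gap 0.0003
lipL [0.4679 0.0315 0.0157] gap 0.001
lipR [ 0.4979 -0.135   0.0209] gap 0.0002
stTL [0.4827 0.0152 0.0549] gap 0.0034
stTR [ 0.512  -0.103   0.0526] gap 0.0033
x y yaw th sx sy dz [ 0.5301 -0.0409  0.2027  0.2529 -0.0339  0.0033  0.0002] yawdeg 11.615569744896325
[[[ 0.0756  0.1673]
  [-0.4032 -0.6671]
  [ 1.207   0.5791]
  [-0.1664  0.1371]
  [-0.1802  0.9205]]

 [[-0.2765  0.0969]
  [-0.7773 -0.071 ]
  [ 0.0576  0.4086]
  [-0.537  -0.9917]
  [ 0.5332 -0.5092]]]
0.1692906979572398 0.12181454287234594
{'intrinsics': array([[369.84429093,   0.        , 281.20137587],
       [  0.        , 369.84429093, 205.77641374],
       [  0.        ,   0.        ,   1.        ]]), 'k1': -0.0733419676850705, 'tool_from_camera': array([[ 2.61999230e-04, -9.50672202e-01, -3.10197188e-01,
         8.46823253e-02],
       [ 9.99999705e-01,  4.72938363e-04, -6.04809488e-04,
        -1.18879580e-03],
       [ 7.21679718e-04, -3.10196938e-01,  9.50672046e-01,
        -1.56713854e-01],
       [ 0.00000000e+00,  0.00000000e+00,  0.00000000e+00,
         1.00000000e+00]])}
```

```bash
cat > go.py <<'E'
from h import *
# usage: go(xh,yh,z): shift in tool axes to holder-frame target with tool yaw=yaw_h+180
import json,os
HX,HY,HYAW=.5301,-.0409,11.616
if os.path.exists("hold.json"): HX,HY,HYAW=json.load(open("hold.json"))
def w(xh,yh):
    c,s=np.cos(np.radians(HYAW)),np.sin(np.radians(HYAW));return np.array([HX+c*xh-s*yh,HY+s*xh+c*yh])
def toh(p):
    c,s=np.cos(np.radians(HYAW)),np.sin(np.radians(HYAW));d=np.array(p[:2])-[HX,HY];return np.array([c*d[0]+s*d[1],-s*d[0]+c*d[1],p[2]])
def go(xh,yh,z):
    o=telemetry.get_obs();Rm=R.from_euler("xyz",o["orientation"],degrees=True);Rt=R.from_euler("xyz",[180,0,HYAW-180],degrees=True)
    t=np.r_[w(xh,yh),z];print("shift",Rm.inv().apply(t-o["tool_pos"]).round(4),"rot",(Rm.inv()*Rt).as_rotvec().round(4),"at_h",toh(o["tool_pos"]).round(4),"F",o["force"].round(2),"t",o["clock"])
E
python3 -c "
from go import *
go(-.06,0,.2)"
```

```text
shift [-0.4236  0.4611  0.0263] rot [ 0.0015 -0.0003  0.152 ] at_h [-0.4089 -0.52    0.2257] F [ 0.83  0.97 -0.26] t 0.1
```

Emit:
carry_out --pt "-0.035 0.038 0 0 0 0.013" --pt "-0.07 0.077 0 0 0 0.025" --pt "-0.106 0.115 0 0 0 0.038" --pt "-0.141 0.154 0 0 0 0.05" --pt "-0.176 0.192 0 0 0 0.063" --pt "-0.212 0.231 0 0 0 0.076" --pt "-0.247 0.269 0 0 0 0.089" --pt "-0.282 0.307 0 0 0 0.1" --grip 0

```text
clock: 1.1
tool_pos: [0.3925, -0.2454, 0.2265]
orientation: [180.0, 0.0, -165.4]
force: [0.8, -0.4, -0.9]
opening: 0.0438
gripper_force: 0.0
```

```bash
python3 -c "
from go import *
go(-.06,0,.2)"
```

```text
shift [-0.1248  0.1664  0.0265] rot [0.0001 0.0001 0.0516] at_h [-0.176  -0.1726  0.2265] F [ 0.79 -0.41 -0.88] t 1.1
```

Emit:
carry_out --pt "-0.035 0.042 0.007 0 0 0.014" --pt "-0.07 0.084 0.014 0 0 0.028" --pt "-0.1 0.125 0.02 0 0 0.042" --pt "-0.125 0.166 0.0265 0 0 0.052" --pt "-0.125 0.166 0.0265 0 0 0.052"

```text
clock: 1.72
tool_pos: [0.4717, -0.0525, 0.1993]
orientation: [180.0, -0.1, -168.2]
force: [-0.7, -0.6, 0.1]
opening: 0.0435
gripper_force: 0.0
```

```bash
python3 - <<'E'
from go import *
np.set_printoptions(precision=4,suppress=True)
go(-.06,0,.2)
o=telemetry.get_obs();print(repr(o["tool_pos"]),repr(o["orientation"]))
im=viewer.snapshot("wrist")[:,:,::-1];cv2.imwrite("pics/w0.png",im)
np.savez("w0.npz",p=o["tool_pos"],r=o["orientation"])
cv2.imwrite("pics/w0c.png",cv2.resize(im[60:360,80:480],None,fx=2,fy=2,interpolation=cv2.INTER_CUBIC))
E
```

```text
shift [ 0.0005 -0.0004 -0.0007] rot [ 0.0002 -0.0012  0.0036] at_h [-0.0595  0.0004  0.1993] F [-0.73 -0.55  0.08] t 1.725
array([ 0.4717, -0.0525,  0.1993]) array([ 179.9892,   -0.0669, -168.1755])
```

View pics/w0c.png

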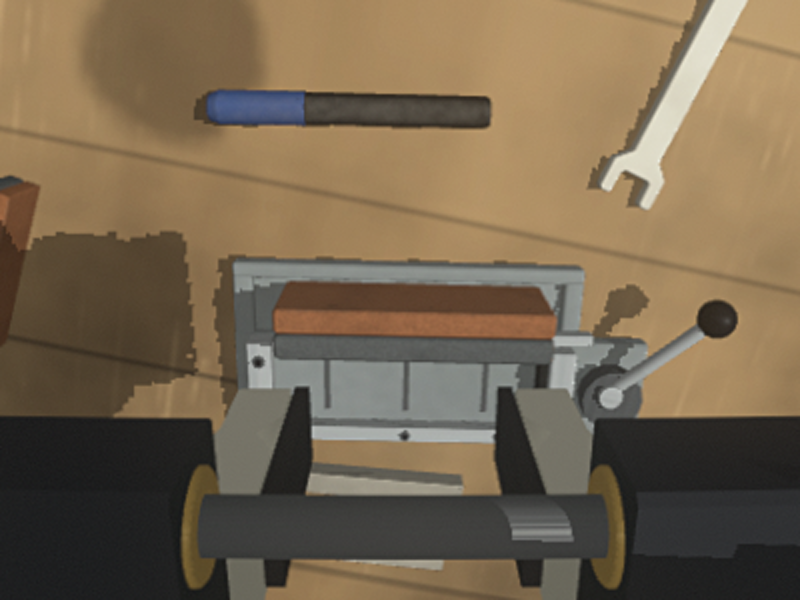

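The wrist view (image up is towards the robot) shows the stone standing in the gutter at crop (275–556, 283–358). Lip corners are at (235,263) and (584,267), the ball is at (717,319), the pivot at (610,397), and the marker is in front at (350,110). I'll refine the fit using all three cameras.

```bash
cat >> fit.py <<'E'
print("--- with wrist")
C=lambda x,y:(80+(x+.5)/2-.5,60+(y+.5)/2-.5)
d=np.load("w0.npz");c=viewer.camera_info("wrist");Tt=np.eye(4);Tt[:3,:3]=R.from_euler("xyz",d["r"],degrees=True).as_matrix();Tt[:3,3]=d["p"]
Ti=np.linalg.inv(Tt@np.array(c["tool_from_camera"]))
def pw(P): return cv2.projectPoints(P,cv2.Rodrigues(Ti[:3,:3])[0],Ti[:3,3],np.array(c["intrinsics"]),np.array([c["k1"],0,0,0]))[0][:,0]
wv=np.array([C(717,319),C(235,263),C(584,267),C(556,311),C(275,310)])[[0,2,1,3,4]]
def g(p): return (pw(model(p))-wv).ravel()
a=least_squares(lambda p:np.r_[g(p),100*p[6:]],r.x);print("wrist only",a.x,np.degrees(a.x[2]));print(a.fun[:10].reshape(-1,2))
# scale px errors to roughly mm (scene/side ~2.2 mm/px, wrist ~1)
b=least_squares(lambda p:np.r_[f(p)*.5,g(p)],r.x);print("all",b.x,np.degrees(b.x[2]));print(b.fun.reshape(3,-1,2))
E
python3 fit.py | sed -n '/---/,$p'
```

```text
--- with wrist
wrist only [ 0.5305 -0.0387  0.1965  0.2842 -0.0355  0.0026 -0.0083] 11.260810470426387
[[ 0.2193 -0.1823]
 [-0.1395 -0.0302]
 [-0.0855  0.2428]
 [ 0.0222  0.4287]
 [-0.0215 -0.4246]]
all [ 0.5301 -0.0391  0.1951  0.2637 -0.0358  0.0027 -0.0054] 11.180728098803653
[[[-0.0137  0.5816]
  [-0.3448  0.2378]
  [ 0.1762  0.9841]
  [-0.394   0.9099]
  [-0.5904  1.418 ]]

 [[-0.4684  0.6222]
  [-0.7253  0.6191]
  [-0.4318  1.0016]
  [-0.5668  0.41  ]
  [-0.0941  0.7578]]

 [[ 0.4515 -0.294 ]
  [ 0.3593  0.4646]
  [-0.9492  0.4889]
  [ 0.6197  0.794 ]
  [-0.6849 -0.2578]]]
```

```bash
echo "[0.5302,-0.0392,11.25]">hold.json; python3 -c "
from go import *
go(-.06,.0025,.046)"
```

```text
shift [-0.0009  0.0052  0.1535] rot [ 0.     -0.0012  0.0093] at_h [-0.0606 -0.0028  0.1995] F [-0.58 -0.63 -0.87] t 1.775
```

Emit:
carry_out --pt "0 0.002 0.03 0 0 0.005" --pt "0 0.004 0.07 0 0 0.01" --pt "0 0.005 0.11 0 0 0.01" --pt "0 0.005 0.135 0 0 0.01" --pt "0 0.005 0.1525 0 0 0.01" --pt "0 0.005 0.1525 0 0 0.01"

```text
clock: 2.52
tool_pos: [0.4691, -0.0513, 0.0466]
orientation: [-180.0, -0.2, -169.0]
force: [0.5, -0.2, 0.5]
opening: 0.0441
gripper_force: 0.0
```

```bash
python3 -c "
from go import *
go(-.045,.0025,.046)"
```

```text
shift [-0.0172  0.0025  0.0005] rot [-0.0003 -0.003  -0.0049] at_h [-0.0623  0.0001  0.0466] F [ 0.48 -0.17  0.54] t 2.525
```

Emit:
carry_out --pt "-0.008 0.002 0 0 0 -0.004" --pt "-0.014 0.002 0 0 0 -0.004" --pt "-0.017 0.002 0 0 0 -0.004" --pt "-0.02 0.002 0 0 0 -0.004" --pt "-0.022 0.002 0 0 0 -0.004" --pt "-0.024 0.002 0 0 0 -0.004" --pt "-0.026 0.002 0 0 0 -0.004" --pt "-0.026 0.002 0 0 0 -0.004"

```text
clock: 3.52
tool_pos: [0.4957, -0.043, 0.0475]
orientation: [180.0, 0.0, -168.7]
force: [-0.9, 0.2, -0.1]
opening: 0.0438
gripper_force: 0.2
```

```bash
python3 -c "
from go import *
go(-.03,.0025,.046)
cv2.imwrite('pics/s1.png',cv2.resize(np.vstack([viewer.snapshot('scene')[190:270,215:375,::-1],viewer.snapshot('side')[185:255,225:385,::-1]]),None,fx=4,fy=4,interpolation=cv2.INTER_CUBIC))"
```

```text
shift [-0.0046 -0.0005  0.0015] rot [0.     0.0002 0.0005] at_h [-0.0346  0.003   0.0475] F [-0.94  0.18 -0.09] t 3.525
```

View pics/s1.png

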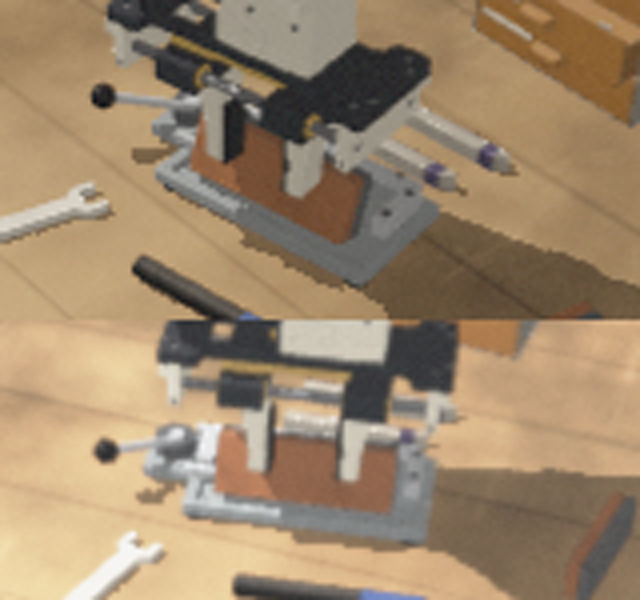

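Both fingers sit on the stone's front face (upper view at (228,160) and (300,190)), and the stone is leaning back slightly. I'll keep pushing.

Emit:
carry_out --pt "-0.002 0 0.001 0 0 0" --pt "-0.004 0 0.001 0 0 0" --pt "-0.006 0 0.001 0 0 0" --pt "-0.008 0 0.001 0 0 0" --pt "-0.01 0 0.001 0 0 0" --pt "-0.012 0 0.001 0 0 0" --pt "-0.014 0 0.001 0 0 0" --pt "-0.016 0 0.001 0 0 0"

```text
clock: 4.62
tool_pos: [0.5113, -0.04, 0.0465]
orientation: [180.0, -0.0, -168.7]
force: [0.2, -0.9, -0.5]
opening: 0.0441
gripper_force: 0.0
```

Emit:
carry_out --pt "-0.002 0 0 0 0 0" --pt "-0.004 0 0 0 0 0" --pt "-0.006 0 0 0 0 0" --pt "-0.008 0 0 0 0 0" --pt "-0.01 0 0 0 0 0" --pt "-0.012 0 0 0 0 0" --pt "-0.012 0 0 0 0 0"

```text
clock: 5.5
tool_pos: [0.5231, -0.0376, 0.0465]
orientation: [-180.0, 0.0, -168.7]
force: [-1.0, -0.1, -0.3]
opening: 0.0437
gripper_force: 0.0
```

```bash
python3 -c "
from go import *
go(-.055,.0025,.06)
cv2.imwrite('pics/s2.png',cv2.resize(np.vstack([viewer.snapshot('scene')[190:270,215:375,::-1],viewer.snapshot('side')[185:255,225:385,::-1]]),None,fx=4,fy=4,interpolation=cv2.INTER_CUBIC))"
```

```text
shift [ 0.0483 -0.0004 -0.0135] rot [-0.      0.      0.0004] at_h [-0.0067  0.0029  0.0465] F [-1.02 -0.13 -0.25] t 5.5
```

View pics/s2.png

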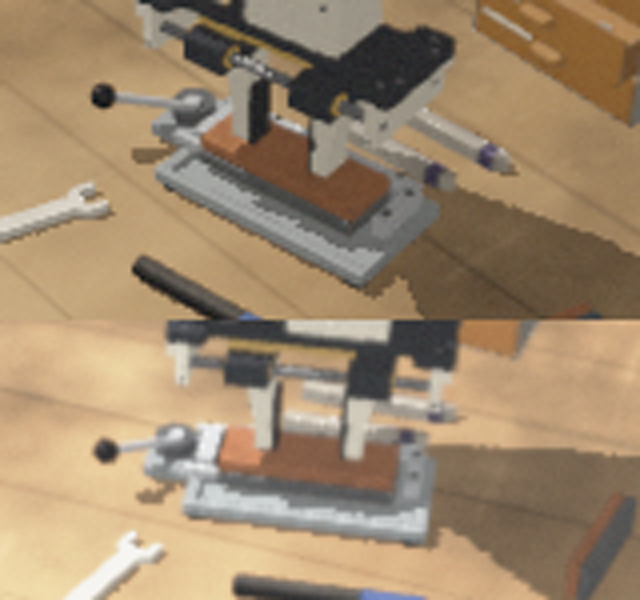

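The stone has tipped and lies flat, brown face up, with its front side still slightly ahead of the bed edge. Next I retreat, lower the fingers and slide it back.

Emit:
carry_out --pt "0.01 0 -0.004 0 0 0" --pt "0.025 0 -0.004 0 0 0" --pt "0.04 0 -0.002 0 0 0" --pt "0.043 0 0.008 0 0 0" --pt "0.043 0 0.016 0 0 0" --pt "0.043 0 0.022 0 0 0" --pt "0.043 0 0.022 0 0 0"

```text
clock: 6.48
tool_pos: [0.4807, -0.0461, 0.0237]
orientation: [-180.0, -0.1, -168.7]
force: [0.0, -0.3, 0.6]
opening: 0.0439
gripper_force: 0.0
```

```bash
python3 -c "
from go import *
go(-.0175,.0025,.024)"
```

```text
shift [-0.0324 -0.0004 -0.0003] rot [-0.0002 -0.0015  0.0004] at_h [-0.0499  0.0029  0.0237] F [ 0.04 -0.27  0.57] t 6.475
```

Emit:
carry_out --pt "-0.008 0 0 0 0 0" --pt "-0.014 0 0 0 0 0" --pt "-0.018 0 0 0 0 0" --pt "-0.021 0 0 0 0 0" --pt "-0.024 0 0 0 0 0" --pt "-0.026 0 0 0 0 0" --pt "-0.028 0 0 0 0 0" --pt "-0.028 0 0 0 0 0"

```text
clock: 7.48
tool_pos: [0.5084, -0.0405, 0.0245]
orientation: [180.0, 0.0, -168.7]
force: [-2.7, -1.5, -0.9]
opening: 0.0441
gripper_force: 1.3
```

Emit:
carry_out --pt "-0.001 0 0 0 0 0" --pt "-0.002 0 0 0 0 0" --pt "-0.003 0 0 0 0 0" --pt "-0.003 0 0 0 0 0"

```text
clock: 7.98
tool_pos: [0.5089, -0.0404, 0.0244]
orientation: [180.0, -0.2, -168.8]
force: [-9.6, -1.0, 7.1]
opening: 0.0436
gripper_force: 5.0
```

Emit:
carry_out --pt "-0.001 0 0 0 0 0" --pt "-0.002 0 0 0 0 0" --pt "-0.002 0 0 0 0 0"

```text
clock: 8.35
tool_pos: [0.5091, -0.0404, 0.0241]
orientation: [180.0, -0.4, -168.8]
force: [-14.8, -0.5, 11.5]
opening: 0.044
gripper_force: 7.3
```

```bash
python3 -c "
from go import *
go(-.0175,.0025,.024)"
```

```text
shift [-0.0034 -0.0004  0.0001] rot [ 0.0002 -0.007  -0.0008] at_h [-0.0209  0.0029  0.0241] F [-14.79  -0.52  11.54] t 8.35
```

Emit:
carry_out --pt "0.008 0 0 0 0 0" --pt "0.025 0 0 0 0 0" --pt "0.05 0 -0.03 0 0 0" --pt "0.065 0 -0.06 0 0 0" --pt "0.075 0 -0.09 0 0 0" --pt "0.085 0 -0.12 0 0 0" --pt "0.085 0 -0.12 0 0 0"

```text
clock: 9.22
tool_pos: [0.4308, -0.0558, 0.147]
orientation: [180.0, 0.4, -168.7]
force: [0.0, 0.1, -0.4]
opening: 0.0438
gripper_force: 0.0
```

```bash
python3 - <<'E'
from go import *
go(-.1,.0025,.144)
o=telemetry.get_obs()
im=viewer.snapshot("wrist")[:,:,::-1];cv2.imwrite("pics/w1.png",im)
np.savez("w1.npz",p=o["tool_pos"],r=o["orientation"])
T=np.eye(4);T[:3,:3]=R.from_euler("xyz",o["orientation"],degrees=True).as_matrix();T[:3,3]=o["tool_pos"]
c=viewer.camera_info("wrist");Ti=np.linalg.inv(T@np.array(c["tool_from_camera"]))
P=[[*w(x,y),z] for x,y,z in [(.037,-.0625,.025),(.037,.0625,.025),(-.008,-.0625,.039),(-.008,.0625,.039),(-.045,.086,.015),(-.045,-.086,.015)]]
print(cv2.projectPoints(np.array(P),cv2.Rodrigues(Ti[:3,:3])[0],Ti[:3,3],np.array(c["intrinsics"]),np.array([c["k1"],0,0,0]))[0][:,0])
cv2.imwrite("pics/w1c.png",cv2.resize(im[150:350,130:396],None,fx=3,fy=3,interpolation=cv2.INTER_CUBIC))
E
```

```text
shift [-0.0007 -0.0006  0.003 ] rot [0.0006 0.0066 0.001 ] at_h [-0.1007  0.0031  0.147 ] F [ 0.    0.13 -0.38] t 9.225
[[210.76310844 340.75326749]
 [347.22432198 340.94876865]
 [204.21593447 307.75152302]
 [353.49573293 307.9611391 ]
 [378.33528493 255.32491031]
 [179.65650325 255.06310775]]
```

View pics/w1c.png

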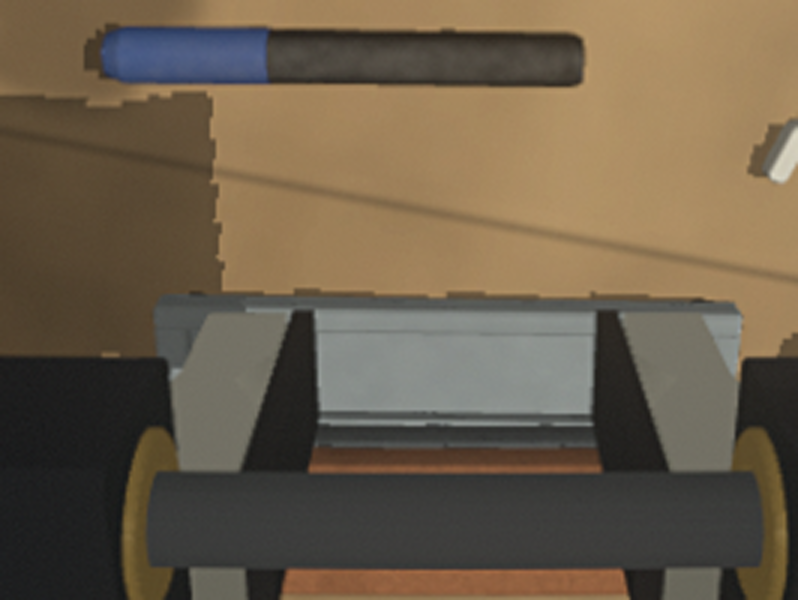

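The fingers hide the stone's ends, but between them the bed edge (crop y≈415) and the stone's front side (y≈427–447) are visible and parallel. The stone lies about 1–3 mm behind the edge, which means it is against the fence, and the stiff push force agrees. I'll check again from over the lever.

```bash
python3 -c "
from go import *
go(-.02,.15,.2)
for n,uv,z in [('side',(125,211),.03),('scene',(240,162),.05),('scene',(153,178),.03)]: print(n,toh(atz(n,uv,z)))"
```

```text
shift [-0.0816  0.1468 -0.0539] rot [0.0007 0.0044 0.0007] at_h [-0.1013  0.0032  0.1457] F [ 0.2  -0.75 -0.91] t 9.275
side [-0.05501836  0.51612067  0.03      ]
scene [0.1736868  0.32397435 0.05      ]
scene [-0.04622944  0.49704655  0.03      ]
```

Emit:
carry_out --pt "-0.012 0.025 -0.025 0 0 0" --pt "-0.025 0.05 -0.05 0 0 0" --pt "-0.04 0.085 -0.054 0 0 0" --pt "-0.06 0.12 -0.054 0 0 0" --pt "-0.08 0.147 -0.054 0 0 0" --pt "-0.082 0.147 -0.054 0 0 0" --pt "-0.082 0.147 -0.054 0 0 0" --grip -1

```text
clock: 10.15
tool_pos: [0.481, 0.1037, 0.1974]
orientation: [-180.0, -0.1, -168.7]
force: [-1.6, 0.1, -0.2]
opening: 0.0008
gripper_force: 0.0
```

```bash
python3 - <<'E'
from go import *
np.set_printoptions(precision=1,suppress=True)
go(-.065,.15,.035)
o=telemetry.get_obs()
im=viewer.snapshot("wrist")[:,:,::-1];cv2.imwrite("pics/w2.png",im)
T=np.eye(4);T[:3,:3]=R.from_euler("xyz",o["orientation"],degrees=True).as_matrix();T[:3,3]=o["tool_pos"]
c=viewer.camera_info("wrist");Ti=np.linalg.inv(T@np.array(c["tool_from_camera"]))
a=np.radians(150)-.27
Q=[(.037,-.068,.025),(.037,.068,.025),(-.008,-.0625,.039),(-.008,.0625,.039),(.037,-.0625,.039),(.037,.0625,.039),(-.045,.086,.015),(-.045,-.086,.015),(.015+.062*np.cos(a),.1005+.062*np.sin(a),.041)]
P=[[*w(x,y),z] for x,y,z in Q]
uv=cv2.projectPoints(np.array(P),cv2.Rodrigues(Ti[:3,:3])[0],Ti[:3,3],np.array(c["intrinsics"]),np.array([c["k1"],0,0,0]))[0][:,0]
cr=im[90:290,50:316];print(((uv-[50,90])*3))
cv2.imwrite("pics/w2c.png",cv2.resize(cr,None,fx=3,fy=3,interpolation=cv2.INTER_CUBIC))
E
```

```text
shift [0.  0.  0.2] rot [-0. -0.  0.] at_h [-0.   0.1  0.2] F [-1.6  0.1 -0.2] t 10.15
[[ 39.9 446.5]
 [444.9 449.4]
 [  5.7 328.8]
 [406.3 328.9]
 [ 32.4 463.8]
 [417.9 467.1]
 [491.9 191.6]
 [-40.5 196. ]
 [681.1 263.6]]
```

View pics/w2c.png

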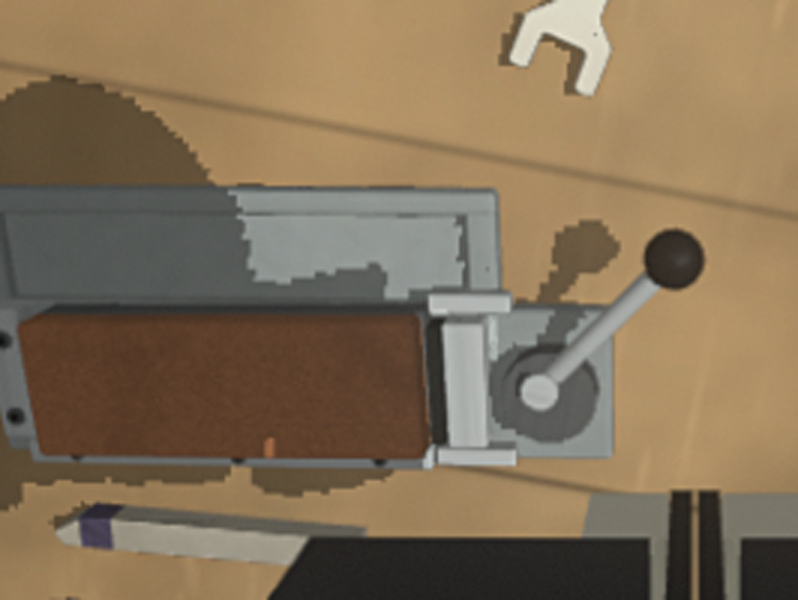

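The stone lies flat and parallel against the rear fence: its rear edge overlaps the fence line at y≈457 and the prediction gives 459 after offset. The ball is at crop (674,259), as predicted to within 3 mm. Now I lower the shut fingers in front of the ball.

Emit:
carry_out --pt "0.02 0 0.03 0 0 0" --pt "0.04 0 0.07 0 0 0" --pt "0.045 0 0.11 0 0 0" --pt "0.045 0 0.14 0 0 0" --pt "0.045 0 0.158 0 0 0" --pt "0.045 0 0.166 0 0 0" --pt "0.045 0 0.166 0 0 0"

```text
clock: 11.08
tool_pos: [0.4371, 0.0947, 0.0325]
orientation: [-180.0, -0.0, -168.8]
force: [-1.0, 0.7, 0.4]
opening: 0.0006
gripper_force: 0.0
```

```bash
python3 -c "
from go import *
go(-.01,.15,.032)"
```

```text
shift [-0.0552  0.0006  0.0005] rot [-0.0003 -0.0006 -0.0001] at_h [-0.0652  0.1495  0.0325] F [-0.98  0.75  0.43] t 11.075
```

Emit:
carry_out --pt "-0.01 0 0 0 0 0" --pt "-0.02 0 0 0 0 0" --pt "-0.03 0.001 0 0 0 0" --pt "-0.04 0.003 0 0 0 0" --pt "-0.05 0.005 0 0 0 0" --pt "-0.06 0.006 0 0 0 0" --pt "-0.07 0.006 0 0 0 0" --pt "-0.08 0.006 0 0 0 0"

```text
clock: 12.08
tool_pos: [0.5152, 0.1163, 0.0326]
orientation: [-180.0, -0.0, -168.7]
force: [-2.4, -1.5, 0.7]
opening: 0.0004
gripper_force: 1.4
```

Emit:
carry_out --pt "-0.006 0 0 0 0 0" --pt "-0.012 0 0 0 0 0" --pt "-0.016 0 0 0 0 0" --pt "-0.02 0 0 0 0 0" --pt "-0.022 0 0 0 0 0" --pt "-0.022 0 0 0 0 0"

```text
clock: 12.82
tool_pos: [0.5365, 0.1212, 0.0326]
orientation: [180.0, 0.0, -168.7]
force: [-0.9, -0.4, -0.1]
opening: 0.0003
gripper_force: 0.8
```

```bash
python3 -c "
from go import *
go(.045,.155,.032)"
```

```text
shift [-0.0075 -0.0011  0.0006] rot [0.0002 0.0006 0.0005] at_h [0.0375 0.1561 0.0326] F [-0.86 -0.42 -0.07] t 12.825
```

Emit:
carry_out --pt "-0.002 0 0 0 0 0" --pt "-0.004 0 0 0 0 0" --pt "-0.006 0 0 0 0 0" --pt "-0.006 0 0 0 0 0"

```text
clock: 13.32
tool_pos: [0.5406, 0.1207, 0.0321]
orientation: [-179.9, -0.2, -168.8]
force: [-5.5, -6.0, 2.3]
opening: 0.0007
gripper_force: 3.1
```

Emit:
carry_out --pt "-0.002 0 0 0 0 0" --pt "-0.003 0 0 0 0 0" --pt "-0.003 0 0 0 0 0"

```text
clock: 13.7
tool_pos: [0.5424, 0.1204, 0.0317]
orientation: [-179.9, -0.3, -168.8]
force: [-7.5, -8.2, 3.4]
opening: 0.0007
gripper_force: 4.3
```

Emit:
carry_out --pt "-0.001 0 0 0 0 0" --pt "-0.002 0 0 0 0 0" --pt "-0.002 0 0 0 0 0"

```text
clock: 14.08
tool_pos: [0.5432, 0.1203, 0.0314]
orientation: [-179.8, -0.5, -168.8]
force: [-10.4, -7.4, 4.8]
opening: 0.0006
gripper_force: 5.7
```

```bash
python3 -c "
from go import *
go(.045,.155,.032)"
```

```text
shift [-0.0011  0.0011 -0.0006] rot [-0.0026 -0.0079 -0.0012] at_h [0.0439 0.1539 0.0314] F [-10.37  -7.42   4.81] t 14.075
```

Emit:
carry_out --pt "0.01 0 0 0 0 0" --pt "0.025 0 0 0 0 0" --pt "0.029 0 -0.03 0 0 0" --pt "0.029 0 -0.08 0 0 0" --pt "0.029 0 -0.13 0 0 0" --pt "0.029 0 -0.165 0 0 0" --pt "0.029 0 -0.165 0 0 0"

```text
clock: 14.95
tool_pos: [0.5201, 0.1187, 0.2013]
orientation: [179.9, 0.4, -168.7]
force: [-0.4, 0.1, -0.3]
opening: 0.0002
gripper_force: 0.0
```

```bash
python3 - <<'E'
from go import *
np.set_printoptions(precision=4,suppress=True)
go(.02,.155,.2)
o=telemetry.get_obs()
im=viewer.snapshot("wrist")[:,:,::-1];cv2.imwrite("pics/w3.png",im)
T=np.eye(4);T[:3,:3]=R.from_euler("xyz",o["orientation"],degrees=True).as_matrix();T[:3,3]=o["tool_pos"]
c=viewer.camera_info("wrist");Ti=np.linalg.inv(T@np.array(c["tool_from_camera"]))
Q=[(.015,.1005,.03),(-.008,-.0625,.039),(-.008,.0625,.039),(.037,-.0625,.039),(.037,.0625,.039),(-.045,.086,.015)]
for th in(1.6,1.7,1.78,1.85,1.92):
    a=np.radians(150)-th;Q.append((.015+.062*np.cos(a),.1005+.062*np.sin(a),.041))
P=[[*w(x,y),z] for x,y,z in Q]
uv=cv2.projectPoints(np.array(P),cv2.Rodrigues(Ti[:3,:3])[0],Ti[:3,3],np.array(c["intrinsics"]),np.array([c["k1"],0,0,0]))[0][:,0]
print(((uv-[50,90])*3).round(0))
cv2.imwrite("pics/w3c.png",cv2.resize(im[90:290,50:316],None,fx=3,fy=3,interpolation=cv2.INTER_CUBIC))
E
```

```text
shift [ 0.001  -0.0019  0.0013] rot [0.0025 0.0077 0.0014] at_h [0.0209 0.1569 0.2013] F [-0.35  0.09 -0.34] t 14.95
[[511. 254.]
 [-38. 188.]
 [372. 184.]
 [-10. 332.]
 [385. 332.]
 [461.  48.]
 [685. 367.]
 [673. 383.]
 [663. 395.]
 [653. 404.]
 [643. 413.]]
```

View pics/w3c.png

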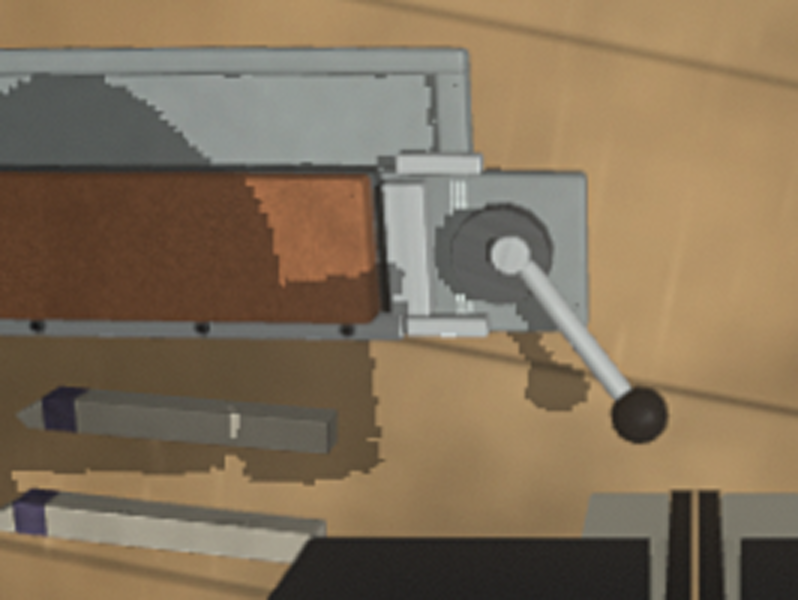

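The ball is at crop (639,414), which matches the 1.92 rad stop (643,413). The jaw pad touches the stone's end at x≈380, and the stone is still flat and parallel against the fence. The arm is clear, so I'm handing in.

```bash
python3 -c "
from plant import workorder
print(workorder.close_job())"
```

```text
the job is handed in; nothing more can be done
None
```

I tipped the oilstone flat and slid it back against the rear fence, swung the cam lever to its stop so the jaw touches the stone's end, and handed the job in with the arm clear. I judged all of this from camera images and push forces; I did not measure the clamping force, and the hand-in returned no verdict.

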